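# Unlock the specimen case: roll three thumbwheels to the code and draw the bolt

### The job

Unlock the grey specimen case: roll its three thumbwheels to the code 4, 2, 5 (the number of white pips facing up; the 4 is on the wheel nearest the upright bolt knob, the 5 on the wheel farthest from it), then slide the bolt fully open, away from the wheels. Work gently, never pressing on the case or its lock with more than 25 N, leave the rack, bottle and dish where they stand, and let go at the end with the code still showing.

Things in the scene. Friction and masses are not known exactly. Their poses are not given: they have to be found in the camera images.
- case: Grey plastic specimen case, fixed, 228 x 328 x 130 mm (x, y, z); origin at the centre of its underside, z up, y along the row of wheels. On its lid an aluminium lock housing spans x -68 to +8, y -80 to +132 mm, top at z = 144 mm. Out of it rise three black thumbwheels in a row along y and, at its +y end, the steel bolt knob. The card and ribs on the lid belong to the case.
- wheel1_top (a point): Nominal top of thumbwheel 1, the nearest to the bolt knob; fixed to the case (case frame -30, +20, +158 mm). All wheels are alike: smooth discs of 50 mm diameter, 22 mm wide, 38 mm apart, level axle along the case's y, 25 mm below this point; nominally 14 mm of it stands above the housing. Pressed down, a wheel sinks stiffly on its sprung axle, 1 mm for each 6 N.
- wheel2_top (a point): Nominal top of thumbwheel 2, the middle one (case frame -30, -18, +158 mm). Each wheel has six faces of 60 degrees (26 mm of rim) with 1 to 6 white pips as on dice; the face on top is the number set. A fingertip pressed on the top of the rim with 7 to 15 N and drawn along the case's x rolls the wheel by friction; pressed lightly it slips.
- wheel3_top (a point): Nominal top of thumbwheel 3, the farthest from the bolt knob (case frame -30, -56, +158 mm). A sprung detent holds each number on every wheel: it takes about 3 N at the rim to leave one, and once past half way (30 degrees) the wheel snaps to the next number by itself when let go. The bearings are worn: each wheel may really sit up to 6 mm lower or 3 mm higher than its nominal top.
- wheel1 (a joint): Angle of wheel 1, rad: 0 shows 1 pip, each further number adds 1.047 (4 pips: 3.142). It grows as the top of the wheel moves towards the case's +x. Stops at -0.35 and 5.59: it cannot pass from 6 to 1. Code: 4.
- wheel2 (a joint): Angle of wheel 2, as wheel 1. Code: 2 (1.047).
- wheel3 (a joint): Angle of wheel 3, as wheel 1. Code: 5 (4.189).
- bolt (a joint): Travel of the bolt, m: 0 locked, 0.024 fully open; it grows towards the case's +y, away from the wheels. It slides stiffly (2 N of friction) and stays where it is left. Until all three wheels stand at the code it is blocked after 4 mm.
- bolt_knob (a point): Centre of the top of the bolt's upright steel knob, 14 mm in diameter (17 mm at its top rim), standing 26 mm above the housing; it moves with the bolt. Locked, it is at case frame -30, +80, +170 mm, 60 mm along y from the centre of wheel 1, leaving 41 mm of free flat housing between wheel and knob. Push it along the case's +y.
- rack: Bystander: wire rack with glass tubes, 70 x 200 x 107 mm, origin at the centre of its underside.
- wash_bottle: Bystander: white plastic bottle, 68 mm in diameter, 150 mm tall, origin at the centre of its underside.
- dish: Bystander: small steel bowl, 90 mm in diameter, 35 mm tall, origin at the centre of its underside.

How it is judged:
By the outcome, as a careful person would: the job done as asked, in the order asked, and still so for the second after the job is handed in, with the robot touching nothing.
It also fails if it takes over 72 s, if anything falls off the work surface, if the arm or the gripper's body presses on something with over 40 N, if the wrist force passes 120 N, or if a joint passes its speed limit or range.

### The arm

A 7-joint arm with a two-finger parallel gripper is mounted at the origin on the work surface. World frame = base frame: x ahead of the robot, y to its left, z up, the work surface at z = 0. Lengths are in m, angles in rad, forces in N, time in s.
With the tool pointing down it reaches from about 0.425 to 0.925 m from the base axis. Payload 6.8 kg.
Tool frame: the origin (TCP) lies midway between the tips of the shut fingers; the grasp point (between the pads) lies 19 mm behind it; z points along the fingers, x is the direction in which the jaws open and shut, and the axes are right-handed (so a half turn about z gives the same grasp; the last joint's range is limited). The gripper opens to 85 mm and grips with 20 to 120 N. Pads are 22 mm wide; open, the fingers measure 114 mm over their backs; the gripper's body (76 mm by 85 mm) begins 54 mm behind the grasp point. The pads swing forward as they close: fully open they stand 13 mm farther back than shut.
Start: joints at [-1.425, 0.477, 0.022, 1.555, -0.011, 1.109, -0.083], TCP at [0.169, 0.653, 0.231] pointing down, gripper open.
Joint ranges: [-2.96, 2.96], [-0.34, 2.1], [-1.41, 1.46], [0.24, 2.44], [-1.37, 4.51], [0.17, 1.92], [-2.96, 2.96]. Speed limits (rad/s): [2.39, 2.39, 3.14, 3.14, 3.14, 3.14, 3.14].

### API

Orientations are given as a rotation vector (axis times angle).
In Python, from bench import r gives the robot as it stands. The module is installed in compiled form; this text tells all that it offers.
- The arm moves only by the shell command python3 -m pendant 'ROWS' [OPENING] [FORCE]. ROWS is text: rows parted by semicolons, each of 4 numbers parted by spaces: the shift along the tool's x, y, z in cm, then the turn about the tool's z in degrees. A call has 1 to 8 rows; each row shifts and turns the pose as measured when the row begins, along the tool's axes as they then stand; what a row does not reach is not made up. A row lasts 1/12 s, in which the tool goes at most 41.7 mm and 7.16 degrees, less where a joint would pass 70% of its speed; a pose out of reach is approached as far as the arm can. A call with a gripper value outside its range is refused whole. OPENING is the closure in counts, from 0 (fully open) to 255 (shut), set as the call begins (- or left out, the last holds). The fingers move at their own pace and stop on an object; FORCE is the grip in N (left out, the last holds). Time passes only in rows, so rows that do not move let the fingers close. It gives the time, the measured TCP pose, the force and the opening at its end, in the units of the state.
- r.get_obs(): the state, without advancing time (a new reading comes with each control period).
- r.grab_frame(name): name is "scene" or "top" or "wrist"; returns a dict with "color" (420x560x3 uint8, red, green, blue), "fx", "fy", "cx", "cy" (pixels), "dist_coeffs" ([k1, k2, p1, p2, k3] as OpenCV has them; the pictures are not rectified), "R" (3x3) and "t" (3): a world point X has camera coordinates R X + t; the wrist camera has in their place "hand_eye" (4x4, takes a point from camera to tool coordinates, whose origin is the TCP and whose axes are the tool frame's). Camera axes: x right, y down, z forward; pixel columns grow to the right and rows downward; lengths in m; the calibration is good to about 2 mm. A picture is of the moment at which its call begins: read the wrist's pose just before it. There is no depth.
- r.hand_in(): hands the job in, once; it reports no verdict.
The state is a dict: "clock": time; "joints": joint angles; "qvel": joint speeds; "tau": joint torques, N m; "tcp_pos": TCP position; "orientation": TCP orientation; "contact_force": force on the tool from outside, world axes, zero at the start; "moment": the same for the moment, N m; "grip_width": finger opening in m.
Only numpy, scipy, OpenCV 4.12 (cv2) and the standard library are available. Lean on these libraries where they do the work, as an engineer would, in place of code of your own. Each camera call takes 0.05 s, during which the arm holds its last target.

## Working session

There is one attempt and no reset: what is moved stays moved. The work goes in short steps, Python scripts to look and compute and a shell command to move; the robot and the scene stay as the last step left them, time stands still between calls to the robot, and variables do not carry over. Pictures are saved under pics/ and viewed, and the job is handed in when it is done.

```bash
mkdir -p pics; ls; python3 - <<'E'
from bench import r
import cv2
o=r.get_obs(); print(o)
for n in ["scene","top","wrist"]:
    f=r.grab_frame(n); cv2.imwrite(f"pics/{n}0.png",cv2.cvtColor(f["color"],cv2.COLOR_RGB2BGR))
    print(n,{k:v for k,v in f.items() if k!="color"})
E
```

```text
pics
{'clock': 0.0, 'joints': array([-1.42512793,  0.47782232,  0.02237244,  1.55648474, -0.01148817,
        1.10931159, -0.08308385]), 'qvel': array([ 0.00060017,  0.00023965, -0.00169539, -0.00223509, -0.00078579,
        0.0012283 , -0.0010414 ]), 'tau': array([-2.08545298e-04, -5.96436203e+01,  1.60744753e+00, -2.81197643e+01,
        1.23624664e-02,  9.05409863e-03, -2.65867413e-06]), 'tcp_pos': array([0.16934645, 0.65277678, 0.23029742]), 'orientation': array([ 2.48365991e+00,  1.92170061e+00, -2.18557050e-03]), 'contact_force': array([ 0.6880167 ,  0.71192481, -0.69397432]), 'moment': array([-0.01364575,  0.02480516, -0.05270464]), 'grip_width': 0.08579000103644817}
scene {'fx': 398.13249120769376, 'fy': 398.13249120769376, 'cx': 284.27127016652656, 'cy': 212.26260966398576, 'dist_coeffs': array([-0.11667266,  0.        ,  0.        ,  0.        ,  0.        ]), 'R': array([[ 0.07396696,  0.99713815, -0.01563347],
       [ 0.80399611, -0.06889992, -0.59062938],
       [-0.59001623,  0.03111781, -0.80679151]]), 't': array([-0.03958417, -0.30955113,  1.29586946])}
top {'fx': 45
[... 225 characters left out ...]
       [-0.99076982, -0.02569289, -0.13309788],
       [ 0.13293661,  0.00789355, -0.99109311]]), 't': array([-0.00365102,  0.5143134 ,  1.15463407])}
wrist {'fx': 313.6479044823299, 'fy': 313.6479044823299, 'cx': 280.1368075108593, 'cy': 206.6436606073346, 'dist_coeffs': array([-0.07260509,  0.        ,  0.        ,  0.        ,  0.        ]), 'hand_eye': array([[ 9.99999733e-01,  6.32746993e-04, -3.66186342e-04,
        -2.79171206e-04],
       [-5.01300164e-04,  9.58074785e-01,  2.86517810e-01,
        -7.30742364e-02],
       [ 5.32127184e-04, -2.86517550e-01,  9.58074846e-01,
        -1.42905572e-01],
       [ 0.00000000e+00,  0.00000000e+00,  0.00000000e+00,
         1.00000000e+00]])}
```

View pics/scene0.png

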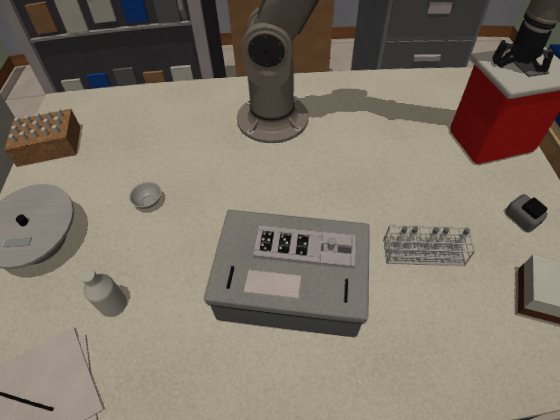

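View pics/top0.png

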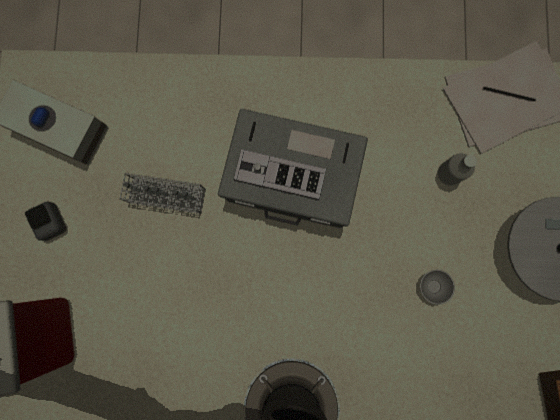

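View pics/wrist0.png

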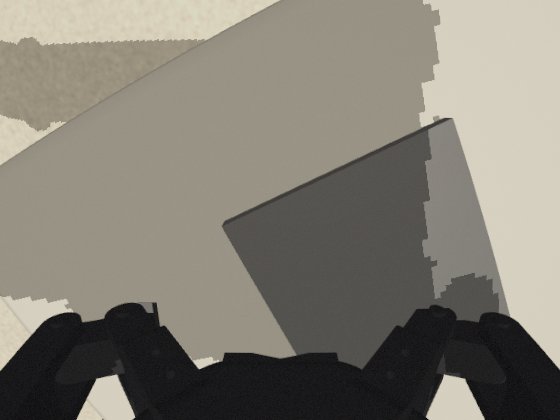

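The case lies ahead of the robot, with the knob end at the image right in scene and the left in top. The hand is far off to the robot's left. I'll zoom in on the lock.

```bash
python3 - <<'E'
import cv2
a=cv2.imread("pics/top0.png")[95:240,205:380]; a=cv2.convertScaleAbs(a,alpha=1.8)
cv2.imwrite("pics/top0z.png",cv2.resize(a,None,fx=4,fy=4,interpolation=cv2.INTER_CUBIC))
a=cv2.imread("pics/scene0.png")[200:340,200:380]; a=cv2.convertScaleAbs(a,alpha=1.3)
cv2.imwrite("pics/scene0z.png",cv2.resize(a,None,fx=4,fy=4,interpolation=cv2.INTER_CUBIC))
E
```

```text
(no output)
```

View pics/top0z.png

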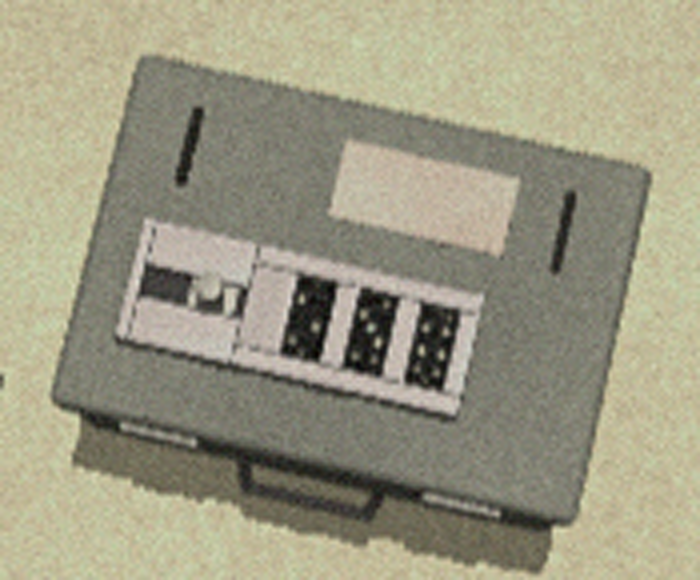

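View pics/scene0z.png

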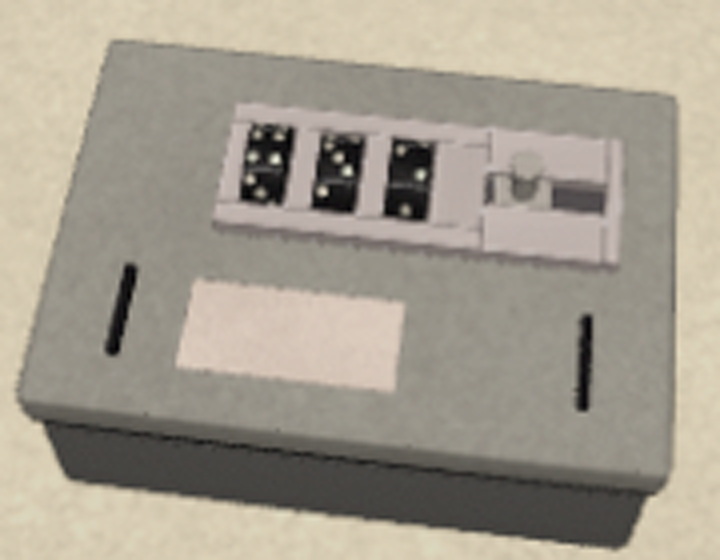

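```bash
cat > h.py <<'E'
import numpy as np, cv2
from scipy.spatial.transform import Rotation as Ro
from bench import r
def K(f): return np.array([[f["fx"],0,f["cx"]],[0,f["fy"],f["cy"]],[0,0,1]])
def ext(f,o=None):
    if "R" in f: return f["R"],f["t"]
    H=f["hand_eye"]; Rt=Ro.from_rotvec(o["orientation"]).as_matrix()
    Rc=Rt@H[:3,:3]; tc=Rt@H[:3,3]+o["tcp_pos"]
    return Rc.T,-Rc.T@tc
def onplane(f,px,z,o=None):
    R,t=ext(f,o); n=cv2.undistortPoints(np.array(px,float).reshape(-1,1,2),K(f),f["dist_coeffs"]).reshape(-1,2)
    d=np.c_[n,np.ones(len(n))]@R; c=-R.T@t
    return c+d*((z-c[2])/d[:,2:3])
def proj(f,X,o=None):
    R,t=ext(f,o); return cv2.projectPoints(np.array(X,float).reshape(-1,1,3),cv2.Rodrigues(R)[0],t,K(f),f["dist_coeffs"])[0].reshape(-1,2)
def fit2(A,B):
    a=A-A.mean(0);b=B[:,:2]-B[:,:2].mean(0)
    th=np.arctan2((a[:,0]*b[:,1]-a[:,1]*b[:,0]).sum(),(a*b).sum())
    Rm=np.array([[np.cos(th),-np.sin(th)],[np.sin(th),np.cos(th)]])
    t=B[:,:2].mean(0)-Rm@A.mean(0); return th,t,(A@Rm.T+t-B[:,:2])*1000
E
python3 - <<'E'
from h import *
ft=r.grab_frame("top"); fs=r.grab_frame("scene")
hc=np.array([[8,132],[8,-80],[-68,-80],[-68,132]])/1000.
lc=np.array([[114,164],[114,-164],[-114,-164],[-114,164]])/1000.
pt=lambda l:np.array(l)/4+[205,95]
ps=lambda l:np.array(l)/4+[200,200]
ht=onplane(ft,pt([(147,220),(483,295),(457,413),(117,337)]),.144)
lt=onplane(ft,pt([(142,58),(650,170),(575,520),(55,405)]),.130)
hs=onplane(fs,ps([(618,262),(216,225),(237,104),(622,140)]),.144)
ls=onplane(fs,ps([(668,480),(22,402),(110,42),(678,97)]),.130)
for n,A,B in[("ht",hc,ht),("lt",lc,lt),("hs",hc,hs),("ls",lc,ls)]:
    th,t,res=fit2(A,B); print(n,np.degrees(th),t,res.round(1).tolist())
E
```

```text
ht -11.350156024278915 [0.60112591 0.00950783] [[1.3, 1.6], [0.8, -1.9], [-1.5, -1.2], [-0.6, 1.5]]
lt -11.269710760638526 [0.59931344 0.00886693] [[2.7, 2.5], [2.4, -3.3], [-3.8, -2.7], [-1.4, 3.5]]
hs -11.066563377307185 [0.60566535 0.01238845] [[1.1, 2.0], [-0.6, -2.2], [-0.1, -1.4], [-0.4, 1.5]]
ls -11.746783131820102 [0.60736119 0.01225612] [[2.4, 4.4], [1.4, -5.7], [-2.5, -1.5], [-1.2, 2.8]]
```

```bash
cat >> h.py <<'E'
TH=np.radians(-11.3); C0=np.array([0.6035,0.0108])
def c2w(p):
    p=np.array(p,float)/1000; c,s=np.cos(TH),np.sin(TH)
    return np.array([C0[0]+c*p[0]-s*p[1],C0[1]+s*p[0]+c*p[1],p[2]])
def togo(pt,yaw):
    """needed shift in tool cm and turn deg; yaw=world azimuth of tool x, deg"""
    o=r.get_obs(); R=Ro.from_rotvec(o["orientation"]).as_matrix()
    y=np.degrees(np.arctan2(R[1,0],R[0,0])); d=(yaw-y+180)%360-180
    print("t",round(o["clock"],2),"tcp",o["tcp_pos"].round(4),"yaw",round(y,2),"tilt",R[:,2].round(3),"F",o["contact_force"].round(1))
    print("shift cm",(R.T@(np.array(pt)-o["tcp_pos"])*100).round(2),"turn about tool z",round(-d,1))
E
python3 - <<'E'
from h import *
R=Ro.from_rotvec(r.get_obs()["orientation"]).as_matrix(); print(R.round(2))
for k in [(-30,20,158),(-30,-18,158),(-30,-56,158),(-30,80,170)]: print(c2w(k).round(4))
togo(c2w((-30,0,260)),-11.3)
ft=r.grab_frame("top")
E
```

```text
[[ 0.25  0.97 -0.  ]
 [ 0.97 -0.25 -0.  ]
 [-0.    0.   -1.  ]]
[0.578  0.0363 0.158 ]
[ 0.5706 -0.001   0.158 ]
[ 0.5631 -0.0382  0.158 ]
[0.5898 0.0951 0.17  ]
t 0.25 tcp [0.1694 0.6531 0.2308] yaw 75.46 tilt [-0.    -0.001 -1.   ] F [ 0.1 -0.5  0.2]
shift cm [-51.45  55.15  -2.87] turn about tool z 86.8
```

```bash
python3 -m pendant '0 3 -1 3; -0.3 4 -0.4 3.6; -0.3 4 -0.4 3.6; -0.3 4 -0.4 3.6; -0.3 4 -0.4 3.6; -0.4 4 0 3.6; -0.4 4 0 3.6; -0.4 4 0 3.6' 255 40; python3 -c "
from h import *
togo(c2w((-30,0,260)),-11.3)"
```

```text
clock: 0.97
tcp_pos: [0.4276, 0.497, 0.255]
orientation: [-2.87, -1.262, 0.008]
contact_force: [1.3, 0.1, -0.3]
grip_width: 0.0003
t 0.97 tcp [0.4276 0.497  0.255 ] yaw 47.47 tilt [-0.007  0.003 -1.   ] F [ 1.3  0.1 -0.3]
shift cm [-25.5   43.26  -0.76] turn about tool z 58.8
```

```bash
python3 -m pendant '-0.7 4.1 -0.3 4; -0.7 4.1 -0.3 4; -0.7 4.1 0 4; -0.7 4.1 0 4; -0.7 4.1 0 4; -0.7 4.1 0 4; -0.7 4.1 0 4; -0.7 4.1 0 4' ; python3 -c "
from h import *
togo(c2w((-30,0,260)),-11.3)"
```

```text
clock: 1.63
tcp_pos: [0.5591, 0.1956, 0.2593]
orientation: [-3.114, -0.375, 0.003]
contact_force: [-0.1, -0.7, 0.4]
grip_width: 0.0001
t 1.63 tcp [0.5591 0.1956 0.2593] yaw 13.75 tilt [-0.003  0.005 -1.   ] F [-0.1 -0.7  0.4]
shift cm [-2.8  17.74 -0.16] turn about tool z 25.0
```

```bash
python3 -c "
from h import *
for k in [(-30,20,158),(-30,-56,158)]: togo(c2w(k),-11.3)"
```

```text
t 1.63 tcp [0.5591 0.1956 0.2593] yaw 13.75 tilt [-0.003  0.005 -1.   ] F [-0.1 -0.7  0.4]
shift cm [-1.94 15.98 10.05] turn about tool z 25.0
t 1.63 tcp [0.5591 0.1956 0.2593] yaw 13.75 tilt [-0.003  0.005 -1.   ] F [-0.1 -0.7  0.4]
shift cm [-5.16 22.87 10.01] turn about tool z 25.0
```

```bash
python3 -m pendant '-0.3 3.9 0 5; -0.4 3.9 0 5; -0.5 3.9 0 5; -0.6 3.9 0 5; -0.6 3.9 0 5; 0 2 0 0; 0 0 0 0' ; python3 -c "
from h import *
togo(c2w((-30,20,260)),-11.3)
o=r.get_obs(); f=r.grab_frame('wrist'); cv2.imwrite('pics/w1.png',f['color'][:,:,::-1])
P=[c2w(k) for k in [(-30,20,158),(-30,-18,158),(-30,-56,158),(-30,80,170),(8,132,144),(8,-80,144),(-68,-80,144),(-68,132,144)]]
print(proj(f,P,o).round(0).tolist())"
```

```text
clock: 2.22
tcp_pos: [0.5402, -0.0394, 0.2597]
orientation: [-3.117, 0.372, -0.002]
contact_force: [0.2, -1.6, 0.3]
grip_width: 0.0
t 2.22 tcp [ 0.5402 -0.0394  0.2597] yaw -13.63 tilt [ 0.002  0.003 -1.   ] F [ 0.2 -1.6  0.3]
shift cm [ 1.89 -8.25 -0.  ] turn about tool z -2.3
[[306.0, 100.0], [307.0, 151.0], [307.0, 198.0], [305.0, 7.0], [352.0, -58.0], [350.0, 219.0], [263.0, 223.0], [248.0, -55.0]]
```

View pics/w1.png

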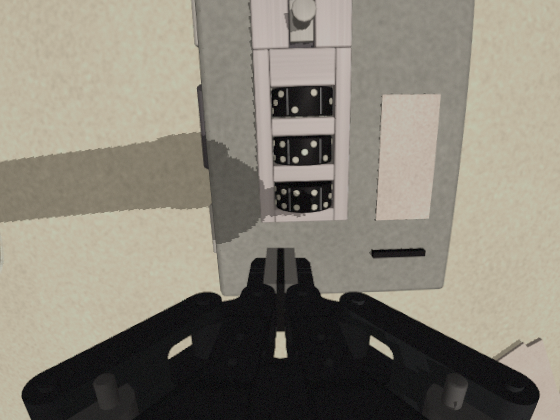

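The wrist view matches the predicted points to about 3 px: wheels at (303,102), (303,150) and (303,196), knob at (304,9). I'll zoom in on the pips and housing edges.

```bash
python3 - <<'E'
import cv2
a=cv2.imread("pics/w1.png")[0:230,235:365]; a=cv2.convertScaleAbs(a,alpha=1.1)
cv2.imwrite("pics/w1z.png",cv2.resize(a[70:230],None,fx=5,fy=3.7,interpolation=cv2.INTER_CUBIC))
E
```

```text
(no output)
```

View pics/w1z.png

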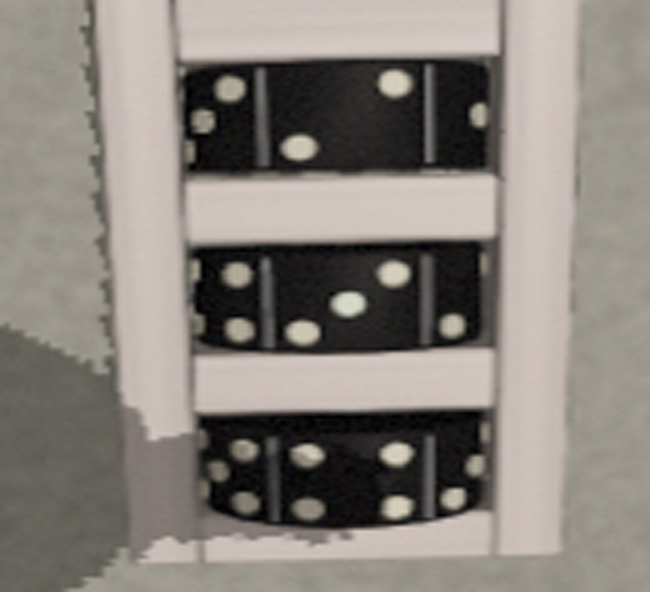

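```bash
cat >> h.py <<'E'
def w2c(P):
    c,s=np.cos(TH),np.sin(TH); d=(np.atleast_2d(P)[:,:2]-C0)*1000
    return d@np.array([[c,-s],[s,c]])
E
python3 - <<'E'
from h import *
o=r.get_obs(); f=r.grab_frame('wrist')
g=lambda l:np.array(l)/[5,3.7]+[235,70]
print("edges", w2c(onplane(f,g([(95,0),(130,556),(578,0),(560,553)]),.144,o)).round(1).tolist())
# separators of faces (top faces) mid: wheels' sides
print("wheel face mid", w2c(onplane(f,g([(346,117),(347,298),(352,482)]),.157,o)).round(1).tolist())
print("knob",w2c(onplane(f,[(303.5,8)],.170,o)).round(1).tolist())
E
```

```text
edges [[-68.2, 46.5], [-69.5, -76.0], [6.6, 43.9], [5.7, -78.3]]
wheel face mid [[-31.0, 20.9], [-31.5, -15.7], [-31.4, -55.9]]
knob [[-31.0, 81.4]]
```

```bash
sed -i 's/^TH=.*/TH=np.radians(-11.3); C0=np.array([0.6027,0.0120])/' h.py; python3 -m pendant '0 0 0 -2.3; 0 0 0 0';  python3 -c "
from h import *
togo(c2w((-39,20,168)),-11.3)"
```

```text
clock: 2.48
tcp_pos: [0.5422, -0.0312, 0.2595]
orientation: [-3.122, 0.291, -0.003]
contact_force: [-0.2, -0.1, -0.2]
grip_width: -0.0002
t 2.48 tcp [ 0.5422 -0.0312  0.2595] yaw -10.66 tilt [ 0.002  0.006 -1.   ] F [-0.2 -0.1 -0.2]
shift cm [ 1.25 -7.35  9.2 ] turn about tool z 0.6
```

```bash
sed -i 's/^TH=.*/TH=np.radians(-11.3); C0=np.array([0.6035,0.0108])/' h.py; python3 - <<'E'
from h import *
o=r.get_obs();print(o["tcp_pos"],o["qvel"].round(3)); f=r.grab_frame('wrist'); cv2.imwrite('pics/w2.png',f['color'][:,:,::-1])
o2=r.get_obs();print(o2["tcp_pos"],o2["clock"])
a=f['color'][70:230,235:365,::-1]
cv2.imwrite("pics/w2z.png",cv2.resize(a,None,fx=5,fy=3.7,interpolation=cv2.INTER_CUBIC))
E
```

```text
[ 0.54224339 -0.03118246  0.25953379] [-0.029  0.008 -0.019 -0.008 -0.015 -0.002 -0.061]
[ 0.54238401 -0.03052177  0.25945968] 2.5333
```

View pics/w2z.png

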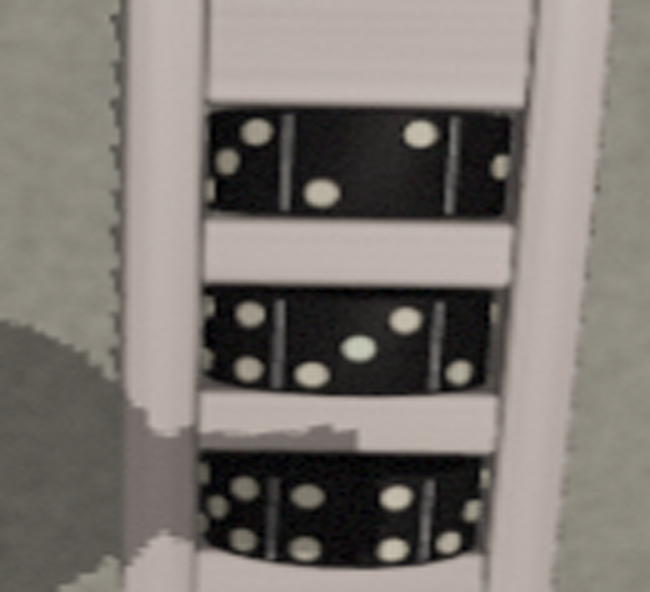

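```bash
python3 - <<'E'
from h import *
f=r.grab_frame('wrist')
g=lambda l:np.array(l)/[5,3.7]+[235,70]
def T(y): pass
for o,e,m in [({"tcp_pos":np.array([.5402,-.0394,.2597]),"orientation":np.array([-3.117,.372,-.002])},[(95,0),(130,556),(578,0),(560,553)],[(346,117),(347,298),(352,482)]),
 ({"tcp_pos":np.array([.54224,-.03118,.25953]),"orientation":np.array([-3.122,.291,-.003])},[(120,0),(124,540),(608,0),(553,590)],[(370,162),(357,340),(350,520)])]:
    print("edges", w2c(onplane(f,g(e),.144,o)).round(1).tolist())
    print("wheel face mid", w2c(onplane(f,g(m),.157,o)).round(1).tolist())
togo(c2w((-39,20,168)),-11.3)
E
```

```text
edges [[-68.2, 44.6], [-69.6, -77.8], [6.5, 42.0], [5.5, -80.2]]
wheel face mid [[-31.0, 19.0], [-31.6, -17.5], [-31.6, -57.7]]
edges [[-69.4, 52.6], [-69.3, -65.8], [6.3, 53.9], [6.2, -77.5]]
wheel face mid [[-30.9, 20.1], [-31.6, -16.5], [-31.4, -56.5]]
t 2.58 tcp [ 0.5423 -0.0307  0.2594] yaw -10.74 tilt [ 0.002  0.006 -1.   ] F [ 0.7 -0.7  0.9]
shift cm [ 1.35 -7.2   9.19] turn about tool z 0.6
```

```bash
sed -i 's/^TH=.*/TH=np.radians(-11.3); C0=np.array([0.6022,0.0111])/' h.py; python3 -m pendant '0.4 -2.4 0 0.5; 0.4 -2.4 1 0; 0.4 -2 2 0; 0 -0.4 2 0; 0 0 2 0; 0 0 1.2 0; 0 0 0.5 0; 0 0 0 0';  python3 -c "
from h import *
togo(c2w((-39,20,164)),-11.3)"
```

```text
clock: 3.25
tcp_pos: [0.5721, 0.054, 0.1693]
orientation: [-3.118, 0.292, -0.006]
contact_force: [-0.8, -0.2, 0.2]
grip_width: 0.0001
t 3.25 tcp [0.5721 0.054  0.1693] yaw -10.7 tilt [ 0.005  0.01  -1.   ] F [-0.8 -0.2  0.2]
shift cm [-0.13  1.62  0.51] turn about tool z 0.6
```

```bash
python3 -m pendant '0 0.8 0 0.5; 0 0.4 0 0; 0 0 0.2 0; 0 0 0 0';  python3 -c "
from h import *
togo(c2w((-39,20,164)),-11.3)"
```

```text
clock: 3.58
tcp_pos: [0.5709, 0.0418, 0.1691]
orientation: [-3.116, 0.306, -0.01]
contact_force: [-0.2, -0.2, -0.1]
grip_width: -0.0003
t 3.58 tcp [0.5709 0.0418 0.1691] yaw -11.23 tilt [ 0.007  0.01  -1.   ] F [-0.2 -0.2 -0.1]
shift cm [-0.23  0.4   0.5 ] turn about tool z 0.1
```

```bash
python3 -m pendant '-0.2 0.3 0.5 0; 0 0 0.2 0';  python3 -c "
from h import *
togo(c2w((-39,20,164)),-11.3)"
```

```text
clock: 3.75
tcp_pos: [0.5692, 0.0385, 0.1632]
orientation: [-3.114, 0.308, -0.015]
contact_force: [-1.0, -0.9, -0.1]
grip_width: -0.0
t 3.75 tcp [0.5692 0.0385 0.1632] yaw -11.31 tilt [ 0.011  0.011 -1.   ] F [-1.  -0.9 -0.1]
shift cm [-0.13  0.04 -0.08] turn about tool z -0.0
```

```bash
python3 -m pendant '-0.1 0 0.2 0; 0 0 0.1 0';  python3 -m pendant '0 0 0.1 0;0 0 0.1 0'; python3 -c "
from h import *
togo(c2w((-39,20,158)),-11.3)"
```

```text
clock: 3.92
tcp_pos: [0.5682, 0.0383, 0.1601]
orientation: [-3.114, 0.31, -0.015]
contact_force: [-0.2, 0.2, 1.0]
grip_width: 0.0001
clock: 4.08
tcp_pos: [0.5684, 0.0384, 0.1582]
orientation: [-3.114, 0.309, -0.016]
contact_force: [-1.3, -0.7, 5.7]
grip_width: -0.0001
t 4.08 tcp [0.5684 0.0384 0.1582] yaw -11.36 tilt [ 0.012  0.011 -1.   ] F [-1.3 -0.7  5.7]
shift cm [-0.06  0.01  0.02] turn about tool z -0.1
```

```bash
python3 -m pendant '0 0 0.1 0;0.3 0 0.05 0'; python3 -m pendant '0.3 0 0.05 0;0.3 0 0.05 0'; python3 -c "
from h import *
togo(c2w((-39,20,158)),-11.3)"
```

```text
clock: 4.25
tcp_pos: [0.5709, 0.0378, 0.1576]
orientation: [-3.113, 0.309, -0.014]
contact_force: [-5.5, 0.1, 9.8]
grip_width: 0.0
clock: 4.42
tcp_pos: [0.5766, 0.0367, 0.1581]
orientation: [-3.112, 0.309, -0.013]
contact_force: [-2.9, -0.7, 7.0]
grip_width: 0.0
t 4.42 tcp [0.5766 0.0367 0.1581] yaw -11.35 tilt [ 0.009  0.013 -1.   ] F [-2.9 -0.7  7. ]
shift cm [-0.89  0.    0.01] turn about tool z -0.0
```

```bash
python3 -m pendant '0.3 0 0.1 0;0.3 0 0.1 0'; python3 -m pendant '0.3 0 0.08 0;0.3 0 0.08 0'; python3 -c "
from h import *
togo(c2w((-39,20,158)),-11.3)"
```

```text
clock: 4.58
tcp_pos: [0.5836, 0.0352, 0.1581]
orientation: [-3.111, 0.309, -0.015]
contact_force: [-1.0, -1.8, 7.9]
grip_width: -0.0001
clock: 4.75
tcp_pos: [0.5918, 0.0336, 0.1582]
orientation: [-3.111, 0.31, -0.022]
contact_force: [-0.1, -1.1, 0.2]
grip_width: -0.0002
t 4.75 tcp [0.5918 0.0336 0.1582] yaw -11.37 tilt [ 0.015  0.014 -1.   ] F [-0.1 -1.1  0.2]
shift cm [-2.44  0.   -0.01] turn about tool z -0.1
```

```bash
python3 -m pendant '-0.4 0 -0.8 0;-0.4 0 -0.4 0; 0 0 0 0'; python3 -c "
from h import *
togo(c2w((-39,20,164)),-11.3)
a=r.grab_frame('wrist')['color'][:,:,::-1]; cv2.imwrite('pics/w3.png',a)
b=r.grab_frame('scene')['color'][215:285,240:370,::-1]; cv2.imwrite('pics/s3.png',cv2.resize(b,None,fx=6,fy=6,interpolation=2))"
```

```text
clock: 5.0
tcp_pos: [0.583, 0.0351, 0.1704]
orientation: [-3.111, 0.31, -0.02]
contact_force: [0.3, -0.1, -0.8]
grip_width: -0.0001
t 5.0 tcp [0.583  0.0351 0.1704] yaw -11.38 tilt [ 0.014  0.014 -1.   ] F [ 0.3 -0.1 -0.8]
shift cm [-1.55 -0.01  0.62] turn about tool z -0.1
```

View pics/w3.png

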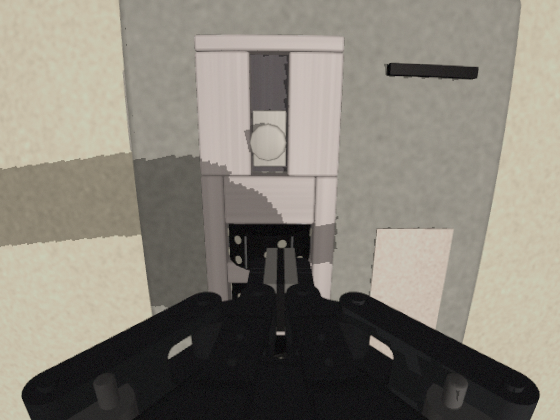

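View pics/s3.png

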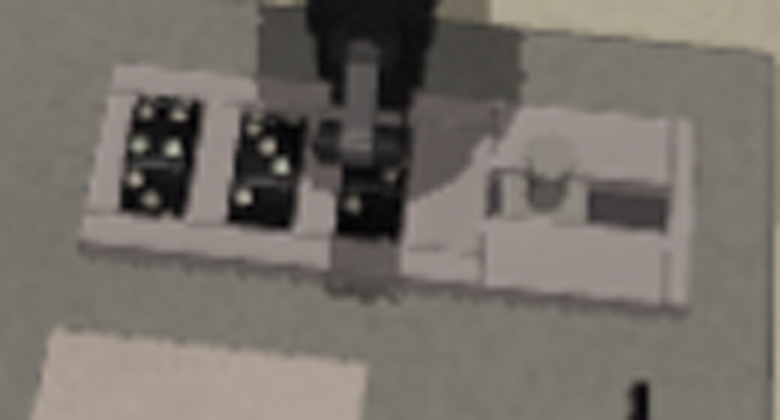

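```bash
python3 -m pendant '0 1.2 -1 0;0 1.2 0 0; 0 1.2 0 0; -0.2 0.4 0 0; 0 0 0 0'; python3 -c "
from h import *
togo(c2w((-39,20,164)),-11.3)
a=r.grab_frame('wrist')['color'][:,:,::-1]; cv2.imwrite('pics/w4.png',a)"
```

```text
clock: 5.52
tcp_pos: [0.5712, -0.0087, 0.1801]
orientation: [-3.112, 0.31, -0.018]
contact_force: [-0.2, 0.1, -0.0]
grip_width: -0.0002
t 5.52 tcp [ 0.5712 -0.0087  0.1801] yaw -11.39 tilt [ 0.013  0.013 -1.   ] F [-0.2  0.1 -0. ]
shift cm [-1.27 -4.52  1.66] turn about tool z -0.1
```

View pics/w4.png

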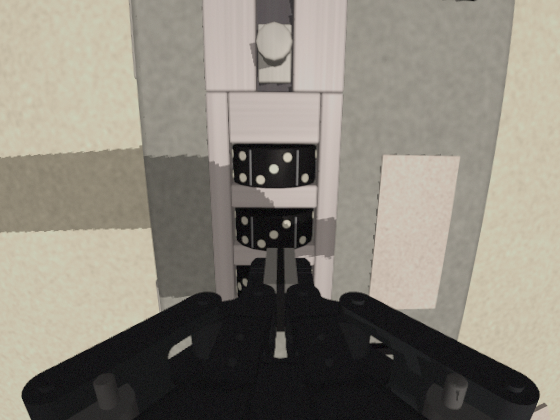

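Wheel 1 now shows 3 (seen at (275,165)), so the stroke works: 1 mm downward bias gives 8–10 N. The hand is next to wheel 2, so I'll do that one now, one step towards −x.

```bash
python3 -c "
from h import *
togo(c2w((-21,-18,162)),-11.3)"; python3 -m pendant '0.4 -0.5 0.3 0; 0.3 -0.1 0.8 0; 0 0 0.5 0; 0 0 0 0';python3 -c "
from h import *
togo(c2w((-21,-18,160)),-11.3)"
```

```text
t 5.57 tcp [ 0.5715 -0.0086  0.1801] yaw -11.4 tilt [ 0.013  0.013 -1.   ] F [-0.1 -1.  -0.2]
shift cm [ 0.51 -0.71  1.83] turn about tool z -0.1
clock: 5.9
tcp_pos: [0.5809, -0.0022, 0.1624]
orientation: [-3.111, 0.309, -0.019]
contact_force: [-0.6, 0.6, 0.3]
grip_width: 0.0001
t 5.9 tcp [ 0.5809 -0.0022  0.1624] yaw -11.35 tilt [ 0.014  0.014 -1.   ] F [-0.6  0.6  0.3]
shift cm [-0.28  0.08  0.23] turn about tool z -0.0
```

```bash
python3 -m pendant '-0.2 0.1 0.2 0; 0 0 0.1 0'; python3 -m pendant '-0.1 0 0.1 0;0 0 0.1 0'; python3 -c "
from h import *
togo(c2w((-21,-18,160)),-11.3)"
```

```text
clock: 6.07
tcp_pos: [0.5785, -0.002, 0.158]
orientation: [-3.112, 0.307, -0.017]
contact_force: [0.2, -0.7, -0.8]
grip_width: 0.0
clock: 6.23
tcp_pos: [0.5775, -0.0015, 0.1557]
orientation: [-3.112, 0.306, -0.016]
contact_force: [-0.2, -0.4, 4.5]
grip_width: -0.0005
t 6.23 tcp [ 0.5775 -0.0015  0.1557] yaw -11.23 tilt [ 0.012  0.013 -1.   ] F [-0.2 -0.4  4.5]
shift cm [ 0.08  0.07 -0.43] turn about tool z 0.1
```

```bash
python3 -m pendant '0 0 0.1 0;-0.3 0 0.05 0'; python3 -m pendant '-0.3 0 0.06 0;-0.3 0 0.06 0'; python3 -c "
from h import *
togo(c2w((-39,-18,158)),-11.3)"
```

```text
clock: 6.4
tcp_pos: [0.5765, -0.0013, 0.1556]
orientation: [-3.112, 0.306, -0.023]
contact_force: [3.6, -0.4, 5.3]
grip_width: 0.0002
clock: 6.57
tcp_pos: [0.5733, -0.0006, 0.1562]
orientation: [-3.111, 0.307, -0.033]
contact_force: [1.3, -0.2, 1.4]
grip_width: 0.0
t 6.57 tcp [ 0.5733 -0.0006  0.1562] yaw -11.28 tilt [ 0.023  0.013 -1.   ] F [ 1.3 -0.2  1.4]
shift cm [-1.3   0.08 -0.21] turn about tool z 0.0
```

```bash
python3 -m pendant '-0.1 0 0.15 0;-0.3 0 0.12 0'; python3 -m pendant '-0.3 0 0.1 0;-0.3 0 0.1 0'; python3 -c "
from h import *
togo(c2w((-39,-18,158)),-11.3)"
```

```text
clock: 6.73
tcp_pos: [0.5718, -0.0002, 0.1552]
orientation: [-3.11, 0.307, -0.043]
contact_force: [5.0, -1.2, 7.2]
grip_width: 0.0
clock: 6.9
tcp_pos: [0.5695, 0.0003, 0.1554]
orientation: [-3.11, 0.308, -0.057]
contact_force: [3.0, -0.4, 6.3]
grip_width: -0.0001
t 6.9 tcp [5.695e-01 3.000e-04 1.554e-01] yaw -11.34 tilt [ 0.038  0.013 -0.999] F [ 3.  -0.4  6.3]
shift cm [-0.9   0.09 -0.29] turn about tool z -0.0
```

```bash
python3 -m pendant '-0.6 0 0.12 0;-0.5 0 0.1 0'; python3 -m pendant '-0.5 0 0.1 0'; python3 -c "
from h import *
togo(c2w((-39,-18,158)),-11.3)"
```

```text
clock: 7.07
tcp_pos: [0.5623, 0.0018, 0.155]
orientation: [-3.109, 0.309, -0.07]
contact_force: [0.8, -0.5, 5.9]
grip_width: -0.0001
clock: 7.15
tcp_pos: [0.5582, 0.0026, 0.1546]
orientation: [-3.108, 0.31, -0.073]
contact_force: [-0.2, 0.3, 5.8]
grip_width: 0.0005
t 7.15 tcp [0.5582 0.0026 0.1546] yaw -11.4 tilt [ 0.048  0.012 -0.999] F [-0.2  0.3  5.8]
shift cm [ 0.26  0.1  -0.33] turn about tool z -0.1
```

```bash
python3 -m pendant '-0.4 0 0.1 0;-0.2 0 -0.5 0; 0.3 0 -0.8 0; 0.2 1.2 -0.5 0;0 1.2 0 0; 0 1.0 0 0; 0.2 0 0 0;0 0 0 0'; python3 -c "
from h import *
togo(c2w((-39,-56,164)),-11.3)
a=r.grab_frame('wrist')['color'][:,:,::-1]; cv2.imwrite('pics/w5.png',a)"
```

```text
clock: 7.82
tcp_pos: [0.5477, -0.0354, 0.1714]
orientation: [-3.109, 0.311, -0.064]
contact_force: [-0.3, 0.7, 0.9]
grip_width: -0.0001
t 7.82 tcp [ 0.5477 -0.0354  0.1714] yaw -11.43 tilt [ 0.042  0.013 -0.999] F [-0.3  0.7  0.9]
shift cm [ 0.5  -0.01  0.76] turn about tool z -0.1
```

View pics/w5.png

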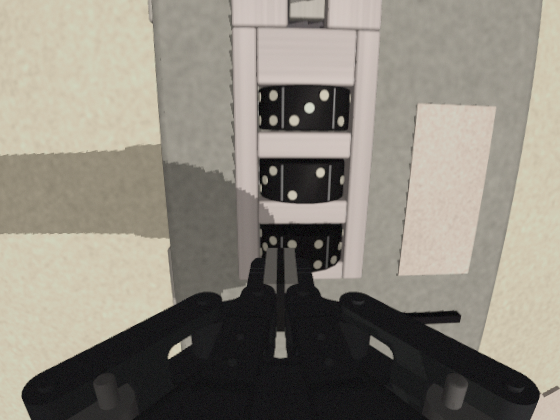

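Wheel 2 shows 2 and wheel 1 shows 3. The hand is over wheel 3, so next is one step towards +x.

```bash
python3 -m pendant '0.4 0 0.5 0;0.1 0 0.2 0; 0 0 0.1 0'; python3 -m pendant '0 0 0.2 0;0 0 0.1 0'; python3 -c "
from h import *
togo(c2w((-39,-56,158)),-11.3)"
```

```text
clock: 8.12
tcp_pos: [0.5532, -0.0363, 0.1625]
orientation: [-3.109, 0.311, -0.063]
contact_force: [-0.2, -0.2, 0.6]
grip_width: -0.0002
clock: 8.28
tcp_pos: [0.5537, -0.036, 0.1589]
orientation: [-3.109, 0.31, -0.062]
contact_force: [-1.8, -2.0, 7.6]
grip_width: 0.0001
t 8.28 tcp [ 0.5537 -0.036   0.1589] yaw -11.39 tilt [ 0.041  0.012 -0.999] F [-1.8 -2.   7.6]
shift cm [-0.07  0.03  0.09] turn about tool z -0.1
```

```bash
python3 -m pendant '0.4 0 0.1 0;0.5 0 0.12 0'; python3 -m pendant '0.5 0 0.12 0'; python3 -c "
from h import *
togo(c2w((-39,-56,158)),-11.3)"
```

```text
clock: 8.45
tcp_pos: [0.5617, -0.0377, 0.1581]
orientation: [-3.109, 0.309, -0.059]
contact_force: [-4.0, -1.4, 14.7]
grip_width: 0.0004
clock: 8.53
tcp_pos: [0.5676, -0.0389, 0.1584]
orientation: [-3.108, 0.309, -0.062]
contact_force: [-1.7, -1.0, 13.3]
grip_width: 0.0002
t 8.53 tcp [ 0.5676 -0.0389  0.1584] yaw -11.37 tilt [ 0.041  0.013 -0.999] F [-1.7 -1.  13.3]
shift cm [-1.49  0.02 -0.02] turn about tool z -0.1
```

```bash
python3 -m pendant '0.4 0 0.07 0';  python3 -m pendant '0.3 0 -0.5 0; 0 0 -0.8 0; -0.4 0.8 -0.4 0;-0.4 1 0 0; 0 0.8 0 0; 0 0.5 0 0;0 0 0 0'; python3 -c "
from h import *
togo(c2w((-39,20,164)),-11.3)
a=r.grab_frame('wrist')['color'][:,:,::-1]; cv2.imwrite('pics/w6.png',a)"
```

```text
clock: 8.62
tcp_pos: [0.5733, -0.0401, 0.1593]
orientation: [-3.108, 0.309, -0.067]
contact_force: [0.5, -1.0, 4.6]
grip_width: 0.0002
clock: 9.2
tcp_pos: [0.5593, -0.0721, 0.1766]
orientation: [-3.108, 0.307, -0.065]
contact_force: [-0.3, 0.2, 0.0]
grip_width: -0.0002
t 9.2 tcp [ 0.5593 -0.0721  0.1766] yaw -11.32 tilt [ 0.043  0.014 -0.999] F [-0.3  0.2  0. ]
shift cm [ -1.37 -10.97   1.45] turn about tool z -0.0
```

View pics/w6.png

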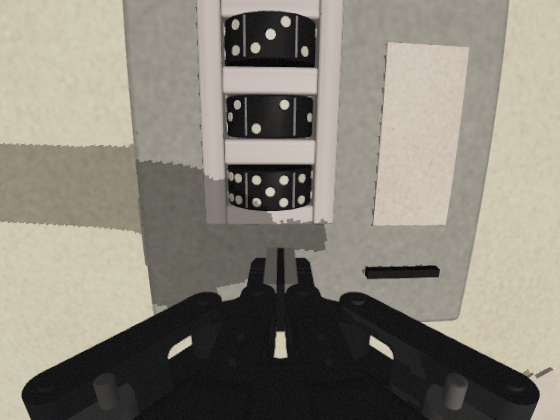

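Wheels 1 to 3 now read 3, 2, 5 (at (270,37), (270,117) and (270,190)). Wheel 1 needs one more +x step. I'll travel to it at z ≥ 0.175, clear of the wheels.

```bash
python3 -m pendant '0 -2.5 -0.2 0; -0.3 -2.5 0 0;-0.3 -2.5 0 0;-0.2 -1.4 0 0; 0 -0.7 0 0; 0 0 0 0'; python3 -c "
from h import *
togo(c2w((-39,20,164)),-11.3)"
```

```text
clock: 9.75
tcp_pos: [0.5699, 0.0262, 0.1792]
orientation: [-3.108, 0.315, -0.062]
contact_force: [0.4, 0.7, -0.3]
grip_width: -0.0002
t 9.75 tcp [0.5699 0.0262 0.1792] yaw -11.59 tilt [ 0.041  0.013 -0.999] F [ 0.4  0.7 -0.3]
shift cm [-0.5  -1.12  1.52] turn about tool z -0.3
```

```bash
python3 -m pendant '-0.3 -0.8 0.5 0; -0.1 -0.3 0.8 0;0 0 0.2 0; 0 0 0 0'; python3 -c "
from h import *
togo(c2w((-39,20,160)),-11.3)"
```

```text
clock: 10.08
tcp_pos: [0.5683, 0.0366, 0.1622]
orientation: [-3.109, 0.318, -0.061]
contact_force: [0.8, 0.3, -0.0]
grip_width: 0.0002
t 10.08 tcp [0.5683 0.0366 0.1622] yaw -11.71 tilt [ 0.041  0.012 -0.999] F [ 0.8  0.3 -0. ]
shift cm [-0.08 -0.16  0.22] turn about tool z -0.4
```

```bash
python3 -m pendant '-0.1 -0.2 0.2 0; 0 0 0.1 0'; python3 -m pendant '0 0 0.1 0'; python3 -c "
from h import *
togo(c2w((-39,20,160)),-11.3)"
```

```text
clock: 10.25
tcp_pos: [0.5676, 0.0374, 0.1587]
orientation: [-3.109, 0.322, -0.061]
contact_force: [-0.9, 2.1, 2.8]
grip_width: -0.0
clock: 10.33
tcp_pos: [0.5678, 0.0374, 0.1579]
orientation: [-3.108, 0.323, -0.061]
contact_force: [-0.9, 0.8, 6.8]
grip_width: 0.0001
t 10.33 tcp [0.5678 0.0374 0.1579] yaw -11.87 tilt [ 0.04   0.012 -0.999] F [-0.9  0.8  6.8]
shift cm [-0.   -0.1  -0.21] turn about tool z -0.6
```

```bash
python3 -m pendant '0.4 0 0.1 0;0.5 0 0.1 0'; python3 -m pendant '0.5 0 0.1 0'; python3 -c "
from h import *
togo(c2w((-39,20,158)),-11.3)"
```

```text
clock: 10.5
tcp_pos: [0.5758, 0.0358, 0.1574]
orientation: [-3.106, 0.323, -0.058]
contact_force: [-4.0, 0.4, 12.0]
grip_width: 0.0002
clock: 10.58
tcp_pos: [0.5814, 0.0346, 0.1579]
orientation: [-3.105, 0.323, -0.059]
contact_force: [-1.4, 0.9, 10.1]
grip_width: 0.0002
t 10.58 tcp [0.5814 0.0346 0.1579] yaw -11.91 tilt [ 0.04   0.015 -0.999] F [-1.4  0.9 10.1]
shift cm [-1.4  -0.09 -0.06] turn about tool z -0.6
```

```bash
python3 -m pendant '0.4 0 0.07 0';  python3 -m pendant '0.3 0 -0.5 0; 0 0 -0.8 0; -0.4 1.2 -0.4 0;-0.4 2 0 0; 0 2 0 0; 0 1.2 0 0;0 0.5 0 0; 0 0 0 0'; python3 -c "
from h import *
togo(c2w((-30,50,164)),-11.3)
a=r.grab_frame('wrist')['color'][:,:,::-1]; cv2.imwrite('pics/w7.png',a)"
```

```text
clock: 10.67
tcp_pos: [0.5868, 0.0335, 0.1587]
orientation: [-3.104, 0.324, -0.064]
contact_force: [0.4, 0.6, 4.1]
grip_width: -0.0001
clock: 11.33
tcp_pos: [0.5644, -0.0403, 0.1772]
orientation: [-3.104, 0.327, -0.066]
contact_force: [0.5, 0.1, 0.3]
grip_width: 0.0001
t 11.33 tcp [ 0.5644 -0.0403  0.1772] yaw -12.06 tilt [ 0.044  0.015 -0.999] F [0.5 0.1 0.3]
shift cm [ -0.49 -10.74   1.55] turn about tool z -0.8
```

View pics/w7.png

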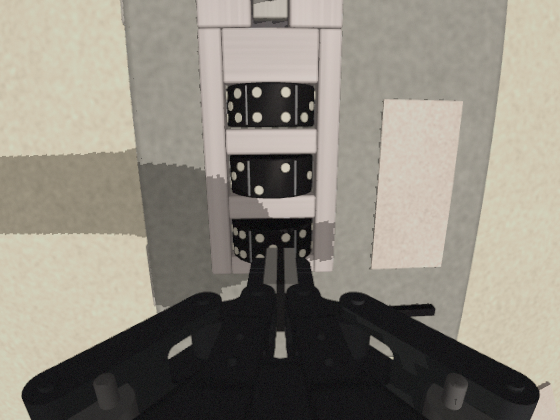

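The code reads 4, 2, 5. Next is the gap between wheel 1 and the knob, crossing high.

```bash
python3 -m pendant '0 -2.5 -0.6 -0.8; -0.1 -2.5 -0.3 0;-0.1 -2.2 0 0;0 -1.4 0 0; 0 -0.8 0 0; 0 0 0 0; 0 0 0 0'; python3 -c "
from h import *
togo(c2w((-30,51,152)),-11.3)"
```

```text
clock: 11.97
tcp_pos: [0.5812, 0.0612, 0.1882]
orientation: [-3.106, 0.298, -0.064]
contact_force: [0.8, -0.6, -0.8]
grip_width: 0.0001
t 11.97 tcp [0.5812 0.0612 0.1882] yaw -11.0 tilt [ 0.043  0.017 -0.999] F [ 0.8 -0.6 -0.8]
shift cm [-0.1  -0.5   3.63] turn about tool z 0.3
```

```bash
python3 -m pendant '0 -0.5 0.5 0.3; -0.1 0 0.6 0;0 0 0 0; 0 0 0 0'; python3 -c "
from h import *
togo(c2w((-30,51,152)),-11.3)
o=r.get_obs();f=r.grab_frame('wrist');cv2.imwrite('pics/w8.png',f['color'][:,:,::-1])
print(proj(f,[c2w((-30,80,170)),c2w((-30,51,170))],o))"
```

```text
clock: 12.3
tcp_pos: [0.581, 0.0642, 0.1756]
orientation: [-3.106, 0.312, -0.063]
contact_force: [0.2, -1.2, 0.7]
grip_width: -0.0002
t 12.3 tcp [0.581  0.0642 0.1756] yaw -11.51 tilt [ 0.042  0.015 -0.999] F [ 0.2 -1.2  0.7]
shift cm [ 0.03 -0.25  2.37] turn about tool z -0.2
[[282.24778926 198.82663724]
 [282.3166827  253.14323873]]
```

View pics/w8.png

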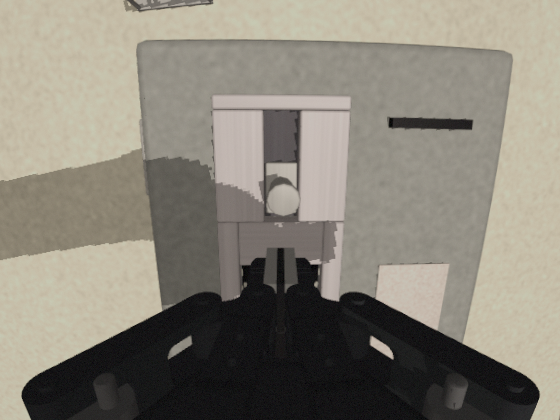

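The knob is at (283,199), exactly where predicted. I'll descend into the gap.

```bash
python3 -m pendant '0 -0.3 0 0; 0 0 0.7 0;0 0 0.7 0; 0 0 0.3 0;0 0 0 0'; python3 -c "
from h import *
togo(c2w((-30,51,152)),-11.3)"
```

```text
clock: 12.77
tcp_pos: [0.5823, 0.0657, 0.1571]
orientation: [-3.106, 0.317, -0.063]
contact_force: [0.0, -0.5, -0.4]
grip_width: -0.0003
t 12.77 tcp [0.5823 0.0657 0.1571] yaw -11.68 tilt [ 0.042  0.015 -0.999] F [ 0.  -0.5 -0.4]
shift cm [-0.   -0.12  0.51] turn about tool z -0.4
```

```bash
python3 -m pendant '0 0 0.5 -0.4; 0 -0.3 0 0; 0 -0.3 0 0'; python3 -m pendant '0 -0.3 0 0; 0 -0.3 0 0'; python3 -c "
from h import *
togo(c2w((-30,51,152)),-11.3)"
```

```text
clock: 13.02
tcp_pos: [0.5835, 0.0711, 0.1512]
orientation: [-3.108, 0.307, -0.062]
contact_force: [0.0, 0.9, 0.0]
grip_width: -0.0005
clock: 13.18
tcp_pos: [0.5848, 0.0778, 0.1513]
orientation: [-3.108, 0.307, -0.062]
contact_force: [0.2, 0.4, 0.2]
grip_width: 0.0003
t 13.18 tcp [0.5848 0.0778 0.1513] yaw -11.3 tilt [ 0.041  0.014 -0.999] F [0.2 0.4 0.2]
shift cm [ 0.01  1.1  -0.09] turn about tool z 0.0
```

```bash
python3 -m pendant '0 -0.3 0 0; 0 -0.3 0 0'; python3 -m pendant '0 -0.3 0 0; 0 -0.3 0 0';python3 -m pendant '0 -0.3 0 0; 0 -0.3 0 0'; python3 -c "
from h import *
togo(c2w((-30,51,152)),-11.3)"
```

```text
clock: 13.35
tcp_pos: [0.586, 0.0834, 0.1515]
orientation: [-3.109, 0.307, -0.062]
contact_force: [0.9, -1.8, -1.1]
grip_width: -0.0002
clock: 13.52
tcp_pos: [0.5871, 0.089, 0.1515]
orientation: [-3.11, 0.308, -0.062]
contact_force: [0.5, -2.8, -1.3]
grip_width: -0.0
clock: 13.68
tcp_pos: [0.5883, 0.0949, 0.1515]
orientation: [-3.111, 0.309, -0.061]
contact_force: [0.2, -1.8, -1.5]
grip_width: 0.0002
t 13.68 tcp [0.5883 0.0949 0.1515] yaw -11.37 tilt [ 0.041  0.011 -0.999] F [ 0.2 -1.8 -1.5]
shift cm [ 0.01  2.85 -0.1 ] turn about tool z -0.1
```

```bash
python3 -m pendant '0 -0.2 0 0; 0 -0.2 0 0'; python3 -m pendant '0 -0.15 0 0; 0 -0.15 0 0';python3 -m pendant '0 -0.15 0 0; 0 -0.15 0 0'; python3 -c "
from h import *
togo(c2w((-30,51,152)),-11.3)"
```

```text
clock: 13.85
tcp_pos: [0.5893, 0.0994, 0.1516]
orientation: [-3.111, 0.309, -0.061]
contact_force: [1.0, -2.4, -2.1]
grip_width: 0.0001
clock: 14.02
tcp_pos: [0.5898, 0.1017, 0.1515]
orientation: [-3.112, 0.309, -0.061]
contact_force: [-1.2, -7.2, 0.4]
grip_width: 0.0001
clock: 14.18
tcp_pos: [0.5897, 0.1017, 0.1515]
orientation: [-3.116, 0.313, -0.059]
contact_force: [-0.0, -4.9, 0.9]
grip_width: 0.0002
t 14.18 tcp [0.5897 0.1017 0.1515] yaw -11.49 tilt [ 0.038  0.006 -0.999] F [-0.  -4.9  0.9]
shift cm [ 0.01  3.53 -0.09] turn about tool z -0.2
```

```bash
python3 -m pendant '0 -0.3 0 0'; python3 -m pendant '0 -0.25 0 0';  python3 -m pendant '0 0.4 0 0; 0 0.6 0 0; 0 0.3 0 0; 0 0 0 0'; python3 -c "
from h import *
togo(c2w((-30,51,152)),-11.3)"
```

```text
clock: 14.27
tcp_pos: [0.5897, 0.1018, 0.1515]
orientation: [-3.119, 0.317, -0.057]
contact_force: [-3.3, -10.4, 2.9]
grip_width: 0.0002
clock: 14.35
tcp_pos: [0.5897, 0.1017, 0.1516]
orientation: [-3.121, 0.32, -0.055]
contact_force: [-2.5, -6.8, 1.8]
grip_width: -0.0001
clock: 14.68
tcp_pos: [0.5874, 0.0897, 0.1522]
orientation: [-3.118, 0.319, -0.057]
contact_force: [0.2, -0.2, -0.2]
grip_width: -0.0002
t 14.68 tcp [0.5874 0.0897 0.1522] yaw -11.69 tilt [ 0.037  0.003 -0.999] F [ 0.2 -0.2 -0.2]
shift cm [ 0.01  2.32 -0.01] turn about tool z -0.4
```

```bash
python3 -m pendant '0 0 -1.5 0; 0 0 -2.5 0; 0 0 -3 0; 0 2 -3 0; 0 3.5 -2 0; 0 3.5 0 0; 0 2 0 0; 0 0 0 0'; python3 -m pendant '0 1.5 0 0;0 0.5 0 0; 0 0 0 0;0 0 0 0'; python3 -c "
from h import *
togo(c2w((-30,-10,260)),-11.3)
o=r.get_obs();f=r.grab_frame('wrist');cv2.imwrite('pics/w9.png',f['color'][:,:,::-1])
print(proj(f,[c2w((-30,80,170)),c2w((-30,104,170))],o).round().tolist())
g=r.grab_frame('scene')['color'][190:340,190:400,::-1]; cv2.imwrite('pics/s9.png',cv2.resize(g,None,fx=3.5,fy=3.5,interpolation=2))"
```

```text
clock: 15.35
tcp_pos: [0.5614, -0.016, 0.2777]
orientation: [-3.115, 0.302, -0.062]
contact_force: [0.2, -0.3, 0.4]
grip_width: -0.0002
clock: 15.68
tcp_pos: [0.5582, -0.0339, 0.2782]
orientation: [-3.111, 0.302, -0.065]
contact_force: [0.7, 0.6, 0.3]
grip_width: -0.0003
t 15.68 tcp [ 0.5582 -0.0339  0.2782] yaw -11.1 tilt [ 0.043  0.011 -0.999] F [0.7 0.6 0.3]
shift cm [ 0.37 -4.24  1.92] turn about tool z 0.2
[[281.0, 33.0], [281.0, -2.0]]
```

View pics/w9.png

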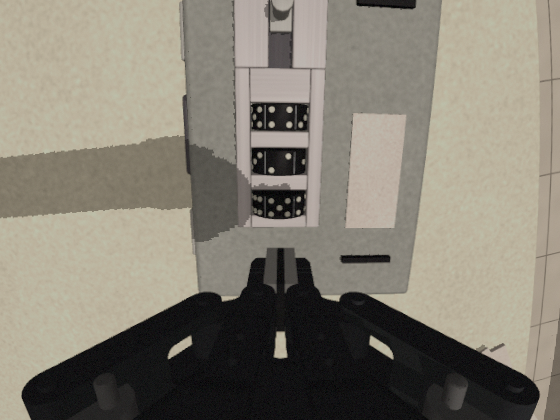

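View pics/s9.png

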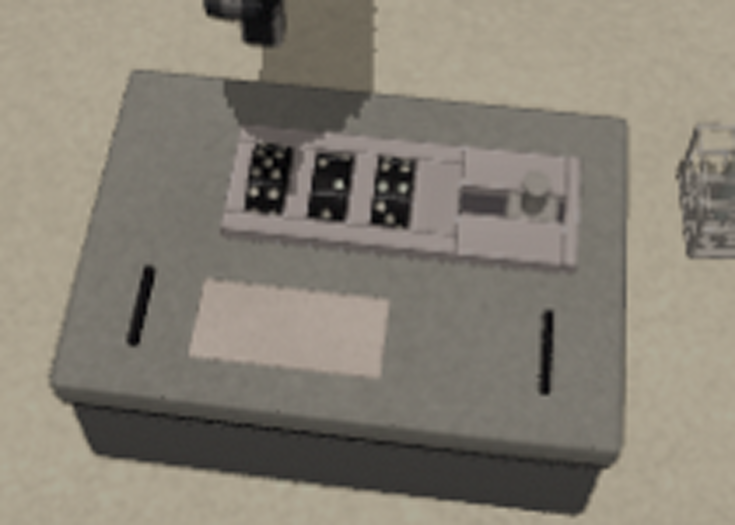

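```bash
python3 -m pendant '0 -2.5 0 0;0 -2 0 0; 0 0 0 0;0 0 0 0'; python3 -c "
from h import *
o=r.get_obs();f=r.grab_frame('wrist');cv2.imwrite('pics/w10.png',cv2.resize(f['color'][0:150,200:350,::-1],None,fx=4,fy=4,interpolation=2))
print(((proj(f,[c2w((-30,80,170)),c2w((-30,104,170))],o)-[200,0])*4).round().tolist())
fs=r.grab_frame('scene'); print(proj(fs,[c2w((-30,80,170)),c2w((-30,104,170)),c2w((-30,100,170))]).round(1).tolist())"
```

```text
clock: 16.12
tcp_pos: [0.5673, 0.0157, 0.278]
orientation: [-3.112, 0.294, -0.063]
contact_force: [0.5, -1.4, 0.2]
grip_width: -0.0001
[[330.0, 413.0], [331.0, 281.0]]
[[331.3, 239.9], [343.0, 241.0], [341.1, 240.8]]
```

View pics/w10.png

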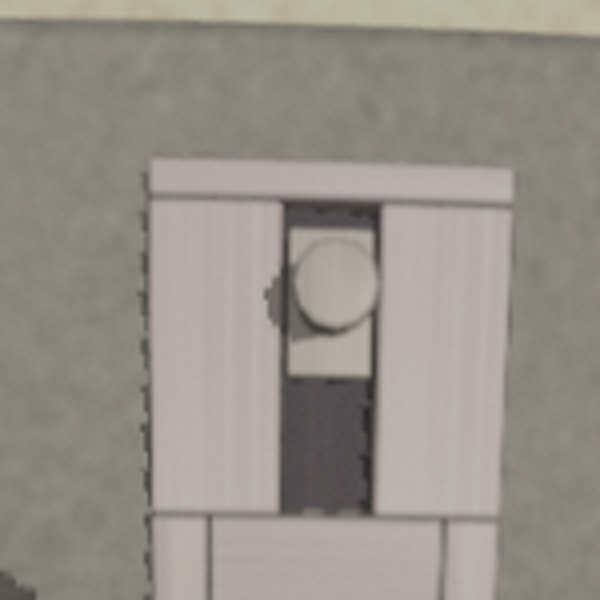

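The knob top is at (337,283) in the crop. Fully open is predicted at (331,281) and locked at (330,413), so the bolt is at its end stop. After the bolt move the wheels read 4, 2, 5 in `w9.png`, and the tool is clear of everything.

```bash
python3 -c "
from bench import r
print(r.get_obs()['contact_force'].round(1)); print(r.hand_in())"
```

```text
[ 0.7 -0.5  0.3]
the job is handed in; nothing more can be done
None
```

I unlocked the case and handed the job in at about 16 s of the 72 s allowed. I rolled wheel 1 from 2 to 4 in two strokes, wheel 2 from 3 to 2, and wheel 3 from 4 to 5. Then I pushed the bolt knob along +y to its end stop and lifted clear.

My last checks:
- **Code:** after the bolt move the pictures still show 4, 2, 5.
- **Bolt:** the knob top appears within about 1 mm along its travel of where fully open should be, and the tool stopped moving there under about 10 N.
- **Force:** the highest I read was about 15 N on a wheel and 11 N on the bolt. I read it only at the end of each move, so brief peaks between readings were not seen.
- **Hand and bystanders:** the hand was touching nothing, with about 1 N of sensor noise. I kept clear of the rack, bottle and dish but did not measure them again afterwards.
- **Deviation:** the tool drifted about 2.5° from vertical during the strokes, and the pendant gives no way to correct that. It did not affect the result.

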